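# Hold a spring clip gaping around the edge of the menu board

### The arm

A 6-joint arm with a two-finger parallel gripper is mounted at the origin on the work surface. World frame = base frame: x ahead of the robot, y to its left, z up, the work surface at z = 0. Lengths are in m, angles in rad, forces in N, time in s.
With the tool pointing down it reaches from about 0.375 to 0.9 m from the base axis. Payload 3.1 kg.
Tool frame: the origin (TCP) lies on the centre line of the jaws, within the pads' length; the fingertips stand robot.tip_reach ahead of it and the grasp point (between the pads) lies 8 mm behind it (robot.tip_reach is the distance from the TCP to the fingertips, in m); z points along the fingers, y is the line along which they close (so a half turn about z gives the same grasp; the last joint's range is limited). The gripper opens to 87 mm and grips with 3 to 60 N. Pads are 19 mm wide; open, the fingers measure 117 mm over their backs; the gripper's body (75 mm by 190 mm) begins 51 mm behind the grasp point.
Start: joints at [-1.357, 0.527, 1.433, -0, 1.181, -0.178], TCP at [0.239, -0.577, 0.234] pointing down, gripper open.
Joint ranges: [-3.08, 3.08], [-0.75, 2.2], [0.22, 2.44], [-1.43, 4.57], [0, 2.65], [-2.85, 2.85]. Speed limits (rad/s): [2.79, 2.79, 3.14, 3.14, 3.14, 3.14].

### API

Orientations are given as a unit quaternion [x, y, z, w].
In Python, from rig import robot gives the robot as it stands.
- The arm moves only by the tool jog_arm, never from a script. Its argument "motion" is one flat list of numbers, 7 for each row, row after row: the shift along the tool's x, y, z scaled (see below), then the turn, a rotation vector about the tool's x, y, z scaled (see below), then the gripper's target within -1 to 1 (shut at 1, half-way at 0, fully open at -1). In form: [x, y, z, rx, ry, rz, hand, x, y, z, rx, ry, rz, hand, ...]. A call has 1 to 12 rows; each row shifts and turns the commanded pose from where the row before left it, along the tool's axes as they then stand; what a row does not reach is not made up. The controller multiplies each number of a shift by 4 cm and each number of a turn by 4 degrees. A row lasts 1/8 s, in which the tool goes at most 62.5 mm and 10.7 degrees, less where a joint would pass 70% of its speed; a pose out of reach is approached as far as the arm can. A call with a number of a shift or a turn outside -1 to 1 is refused whole. A call with a gripper value outside its range is refused whole. The fingers move at their own pace and stop on an object; "grip_force" is the grip in N (left out, the last holds). Time passes only in rows, so rows that do not move let the fingers close. It gives the time, the measured TCP pose, the force, the opening and the grip force at its end, in the units of the state.
- robot.get_obs(): the state, without advancing time (a new reading comes with each control period).
- robot.camera(name): name is "scene" or "top" or "wrist"; returns the picture (384x512x3 uint8, blue, green, red); there is no depth.
- robot.calibration(name): a dict with "fx", "fy", "cx", "cy" (pixels), "dist_coeffs" ([k1, k2, p1, p2, k3] as OpenCV has them; the pictures are not rectified), "R" (3x3) and "t" (3): a world point X has camera coordinates R X + t; the wrist camera has in their place "T_tool_cam" (4x4, takes a point from camera to tool coordinates, whose origin is the TCP and whose axes are the flange's). Camera axes: x right, y down, z forward; pixel columns grow to the right and rows downward; lengths in m; the calibration is good to about 2 mm. A picture is of the moment at which its call begins: read the wrist's pose just before it. calibration takes no time and is no camera call.
- robot.hand_in(): hands the job in; it is judged then, once.
The state is a dict: "time": time; "q": joint angles; "joint_velocities": joint speeds; "joint_torque": joint torques, N m; "position": TCP position; "tool_rot": TCP orientation; "ft_force": force on the tool from outside, world axes, zero at the start; "moment": the same for the moment, N m; "grip_width": finger opening in m; "grip_force": force on a finger pad.
Only numpy, scipy, OpenCV 4.12 (cv2) and the standard library are available. Lean on these libraries where they do the work, as an engineer would, in place of code of your own. Each camera call takes 0.05 s, during which the arm holds its last target. There are 200 camera calls.

### The job

I want to slip this week's prep list under the clip on the menu board. Pick up the larger of the two spring clips by its tails, squeezing them together until its jaws stand wide open, then bring the open jaws over the board's free upright edge at about half the board's height, one jaw on each side, with the edge about 20 mm inside the mouth and nothing touching the board. Finish while holding it there, squeezed wide open and still; do not bump the board or disturb the other things.

Things in the scene. Friction and masses are not known exactly. Their poses are not given: they have to be found in the camera images.
- clip: The larger spring clip: dark steel, two mirrored halves on a coil pivot, lying on its side, so its jaws and tails open in a horizontal plane. 100 mm long, 40 mm high as it lies, about 90 g. Origin: underside, on the pivot axis; x along the midline to the jaws, y to the left half, z up. Jaws reach x = +52 mm, shut at rest. Lower edges of all parts lie on the counter.
- clip_left (a joint): Opening of the left half, rad: 0 shut, 0.28 fully squeezed, where it stops, jaw tips 30 mm apart. Both halves open equally. Sprung shut: each finger must press 5 (shut) to 7.5 N (open) at the tails' rear end, 7.5 to 11 N 32 mm behind the pivot; a 35 N grip opens it fully.
- clip_right (a joint): Opening of the right half, rad: 0 shut, 0.28 fully squeezed.
- tails (a point): Middle between the two tails, on the midline 32 mm behind the pivot, 20 mm above the underside: a good place to grasp across. The tails are flat plates 4 mm thick, 40 mm high, from 8 to 50 mm behind the pivot, splayed at rest (outer faces 47 mm apart at the rear end), parallel with outer faces 20 mm apart when fully squeezed.
- tip_left (a point): Point at the inner face of the left jaw's front end, at mid height of the clip (20 mm above its underside).
- tip_right (a point): The same on the right jaw; midway between both points is the middle of the mouth.
- board: White upright board, 170 mm long, 4 mm thick, from 20 to 125 mm above the counter, with plain round pictures, fixed in a heavy wooden foot (120 x 70 mm, 55 mm high) under its end away from the robot; the first 70 mm from the free edge overhang. Origin: on the counter below the free upright edge; x runs from that edge into the board, y is the board's normal, z up.
- edge (a point): Middle of the board's free upright edge, 72.5 mm above the counter.
- small_clip: The smaller clip, same shape and steel, about 65 mm long and 26 mm high. Origin and axes as for the larger. Leave alone.
- lunch_box: Glass lunch box with food, 150 x 200 x 60 mm. Origin: centre of the underside. Leave alone.
- jar: Amber glass spice jar, 56 mm across, 85 mm high. Origin: centre of the underside. Leave alone.
Not all that is in view belongs to the job. Leave any green look-alike of the board alone.

How it is judged:
On the way:
1. the larger clip is squeezed wide open and lifted off the counter, still away from the board's edge (value of joint each of clip_left, clip_right above 0.2 rad and height (world z) of clip above 0.015 m and contact force between clip and the fingers above 2 N and distance between each of tip_left, tip_right and edge above 0.04 m), for 0.2 s.
At the end, for the whole second after the job is handed in: Gripper holds the larger clip, still, each half over 0.2 of 0.28 rad open, a jaw on each side of the board (tips 4 mm or more off its mid-plane), both tips 8 to 34 mm past the free edge and 42 to 106 mm above the counter, nothing touching the board (under 0.5 N) (value of joint each of clip_left, clip_right above 0.2 rad and x of tip_left in the frame of board between 0.008 and 0.034 m and height (world z) of tip_left between 0.042 and 0.106 m and x of tip_right in the frame of board between 0.008 and 0.034 m and height (world z) of tip_right between 0.042 and 0.106 m and y of tip_left in the frame of board above 0.004 m and y of tip_right in the frame of board below -0.004 m and contact force between board and anything else below 0.5 N and contact force between clip and the fingers above 2 N and linear speed of clip below 0.03 m/s); the arm keeps its last pose, push and grip.
It fails at once if the board is bumped (over 8 N) (contact force between board and anything else above 8 N).
It fails at once if small clip is moved by more than 20 mm (distance of small_clip from where it was at the start of the episode above 0.02 m).
It fails at once if lunch box is moved by more than 20 mm (distance of lunch_box from where it was at the start of the episode above 0.02 m).
It fails at once if jar is moved by more than 20 mm (distance of jar from where it was at the start of the episode above 0.02 m).
It also fails if it takes over 48 s, if anything falls off the work surface, if the arm or the gripper's body presses on something with over 40 N, if the wrist force passes 120 N, or if a joint passes its speed limit or range.

## Working session

There is one attempt and no reset: what is moved stays moved. The work goes in short steps, Python scripts to look and compute and a tool call to move; the robot and the scene stay as the last step left them, time stands still between calls to the robot, and variables do not carry over. Pictures are saved under pics/ and viewed, at most 10 in all, crops included, and the job is handed in when it is done.

Besides the shell and the picture viewer there is one more tool, called in YAML: its name, and indented under it one key for each argument. jog_arm: Moves the arm, as the interface text tells. Shifts and turns lie within -1 to 1; 1 stands for 4 cm of shift or 4 degrees of turn. Its arguments: {"type":"object","properties":{"motion":{"type":"array","items":{"type":"number"}},"grip_force":{"type":"number"}},"required":["motion"]}

```bash
mkdir -p pics; cat > h.py <<'E'
import numpy as np, cv2
from rig import robot
from scipy.spatial.transform import Rotation as Ro
def cal(n, obs=None):
    c=robot.calibration(n)
    K=np.array([[c['fx'],0,c['cx']],[0,c['fy'],c['cy']],[0,0,1.]]); d=np.array(c['dist_coeffs'],float)
    if n=='wrist':
        o=obs or robot.get_obs(); T=np.eye(4); T[:3,:3]=Ro.from_quat(o['tool_rot']).as_matrix(); T[:3,3]=o['position']
        M=np.linalg.inv(T@np.array(c['T_tool_cam'])); return K,d,M[:3,:3],M[:3,3]
    return K,d,np.array(c['R']),np.array(c['t'])
def ray(C,uv):
    K,d,R,t=C; p=cv2.undistortPoints(np.array([[uv]],float),K,d)[0,0]
    v=R.T@np.array([p[0],p[1],1]); return -R.T@t, v/np.linalg.norm(v)
def onz(C,uv,z):
    o,v=ray(C,uv); return o+v*(z-o[2])/v[2]
def proj(C,X):
    K,d,R,t=C; return cv2.projectPoints(np.array(X,float).reshape(-1,1,3),cv2.Rodrigues(R)[0],t,K,d)[0][:,0]
E
python3 - <<'E'
from h import *
o=robot.get_obs(); print(o, robot.tip_reach)
a=[robot.camera(n) for n in('scene','top')]
for n,i in zip(('scene','top'),a): cv2.imwrite(f'pics/{n}0.png',i); C=cal(n); print(n,-C[2].T@C[3])
E
```

```text
{'time': 0.0, 'q': array([-1.35651185e+00,  5.28444820e-01,  1.43389315e+00, -4.02156252e-05,
        1.18138935e+00, -1.78486783e-01]), 'joint_velocities': array([-0.00072486,  0.00124633, -0.00044799,  0.00041957, -0.00030557,
        0.0012131 ]), 'joint_torque': array([-6.63575083e-04, -4.40047753e+01, -1.76594585e+01,  6.33482030e-02,
        5.81541855e-02, -1.56909950e-04]), 'position': array([ 0.23909118, -0.57669784,  0.23258763]), 'tool_rot': array([ 9.80776187e-01,  1.95133112e-01, -3.76942697e-05, -1.06682746e-03]), 'ft_force': array([-0.23836485,  0.57730867,  0.79990385]), 'moment': array([-0.01978093, -0.01654129, -0.00336104]), 'grip_force': 0.0, 'grip_width': 0.08682056251210685} 0.011
scene [ 0.99168231 -0.7502324   0.75317509]
top [0.4023165  0.07944595 1.05961182]
```

View pics/scene0.png

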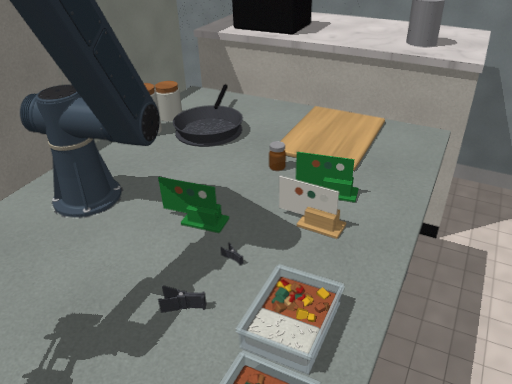

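View pics/top0.png

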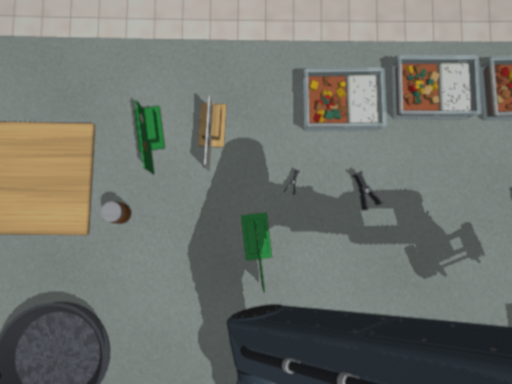

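Candidates for the clip are the larger dark clip (scene 182,300; top 366,190) and the small clip (scene 231,254; top 292,182). Candidates for the board are the white board on wood (scene 310,200; top 208,130) and two green look-alikes (top 145,135 and 257,240). I choose the larger clip and the white board, and check both in one crop.

```bash
python3 - <<'E'
from h import *
i=cv2.imread('pics/top0.png'); s=cv2.imread('pics/scene0.png')
a=cv2.resize(i[155:225,335:405],(400,400),interpolation=3); b=cv2.resize(i[85:185,170:270],(400,400),interpolation=3)
cv2.imwrite('pics/c1.png',np.hstack([a,b]))
C=cal('top')
for uv in [(366,190),(352,170),(362,208),(380,205),(292,182),(345,100)]: print(uv,onz(C,uv,.04).round(3))
for z,uv in [(.125,(207,166)),(.125,(210,95)),(.02,(207,166)),(.055,(198,146)),(.055,(222,146)),(.055,(226,104)),(.0,(115,212))]: print(uv,onz(C,uv,z).round(3))
E
```

```text
(366, 190) [ 0.524 -0.229  0.04 ]
(352, 170) [ 0.576 -0.194  0.04 ]
(362, 208) [ 0.477 -0.218  0.04 ]
(380, 205) [ 0.485 -0.264  0.04 ]
(292, 182) [ 0.542 -0.038  0.04 ]
(345, 100) [ 0.763 -0.179  0.04 ]
(207, 166) [0.567 0.174 0.125]
(210, 95) [0.742 0.171 0.125]
(207, 166) [0.585 0.185 0.02 ]
(198, 146) [0.631 0.206 0.055]
(222, 146) [0.632 0.144 0.055]
(226, 104) [0.744 0.136 0.055]
(115, 212) [ 0.462  0.429 -0.   ]
```

View pics/c1.png

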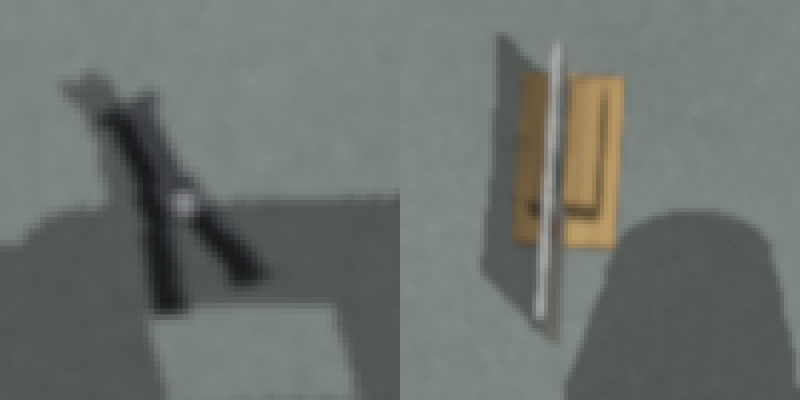

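The left crop confirms the larger clip: pivot at about (367,190), tails toward (364,208) and (380,203), jaws toward (358,173). The right crop shows the white board, free edge at about (205,165). Moving above the tails.

jog_arm:
  motion: [0.9, -0.5, 0, 0, 0, 0, -1, 0.9, -0.5, 0, 0, 0, 0, -1, 0.9, -0.5, 0, 0, 0, 0, -1, 0.9, -0.5, 0, 0, 0, 0, -1, 0.9, -0.5, 0, 0, 0, 0, -1, 0.9, -0.5, 0, 0, 0, 0, -1, 0.9, -0.5, 0, 0, 0, 0, -1, 0.9, -0.5, 0, 0, 0, 0, -1, 0.9, -0.6, 0, 0, 0, 0, -1, 0.9, -0.7, 0, 0, 0, 0, -1, 0, 0, 0, 0, 0, 0, -1, 0, 0, 0, 0, 0, 0, -1]

```text
time: 1.6
position: [0.4905, -0.2438, 0.2333]
tool_rot: [0.981, 0.195, -0.0, 0.0]
ft_force: [-0.7, 0.4, -0.2]
grip_width: 0.0866
grip_force: 0.0
```

```bash
python3 - <<'E'
from h import *
o=robot.get_obs(); i=robot.camera('wrist'); cv2.imwrite('pics/w1.png',i)
print(o['time'],o['position'],Ro.from_quat(o['tool_rot']).as_matrix().round(3)); C=cal('wrist',o); print(-C[2].T@C[3])
print(proj(C,[[.494,-.242,.04],[.524,-.229,.04]]))
E
```

```text
1.6 [ 0.49049661 -0.24382008  0.23331825] [[ 0.924  0.383 -0.001]
 [ 0.383 -0.924 -0.   ]
 [-0.001 -0.    -1.   ]]
[ 0.56426787 -0.21327794  0.38406335]
[[254.09052842 169.09603944]
 [253.6465891  141.11845629]]
```

View pics/w1.png

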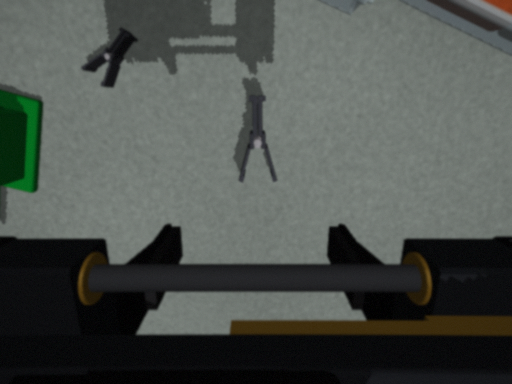

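The wrist view shows the clip's pivot at (257,144), jaw tip at (256,97), and tail ends at (242,180) and (275,180). It is almost aligned with the tool.

```bash
python3 - <<'E'
from h import *
o=robot.get_obs(); C=cal('wrist',o); R=Ro.from_quat(o['tool_rot']).as_matrix(); i=cv2.imread('pics/w1.png')
g=i.max(2); m=((g<75)).astype(np.uint8); m[:, :225]=0;m[:,295:]=0;m[:85]=0;m[190:]=0
for r in range(92,186,8): x=np.where(g[r,225:295]<65)[0]+225; print(r,x.min() if len(x) else 0,x.max() if len(x) else 0,len(x))
for uv in [(257,144),(256,97),(242,180),(275,180)]:
    p=onz(C,uv,.04); print(uv,p.round(4),(R.T@(p-o['position'])).round(4))
# green board near robot & board, from top
t=cv2.imread('pics/top0.png'); hsv=cv2.cvtColor(t,cv2.COLOR_BGR2HSV); gm=cv2.inRange(hsv,(50,120,20),(75,255,255)); CT=cal('top')
for c in cv2.findContours(gm,0,1)[0]:
    if cv2.contourArea(c)>150:
        for q in cv2.boxPoints(cv2.minAreaRect(c)): print('green',q,onz(CT,q,.125)[:2].round(3))
E
```

```text
92 0 0 0
100 249 262 14
108 251 260 10
116 251 260 10
124 251 260 10
132 249 264 16
140 249 264 7
148 246 267 9
156 244 269 7
164 241 270 6
172 241 273 7
180 0 0 0
(257, 144) [ 0.5223 -0.2344  0.04  ] [0.0335 0.003  0.1934]
(256, 97) [ 0.5693 -0.2136  0.04  ] [0.0848 0.0018 0.1933]
(242, 180) [ 0.4761 -0.2343  0.04  ] [-0.0092 -0.0147  0.1934]
(275, 180) [ 0.4911 -0.2706  0.04  ] [-0.0092  0.0245  0.1934]
green [240.82986 215.59636] [0.45  0.092]
green [265.7068  212.58098] [0.457 0.034]
green [271.04977 256.66064] [0.355 0.021]
green [246.17285 259.67603] [0.347 0.078]
green [133.62115 102.27986] [0.721 0.356]
green [158.1058   99.39931] [0.73  0.297]
green [166.33105 169.31398] [0.558 0.271]
green [141.8464  172.19453] [0.55  0.329]
```

jog_arm:
  motion: [0.04, 0.1, 0.8, 0, 0, -0.45, -1, 0, 0, 1, 0, 0, 0, -1, 0, 0, 1, 0, 0, 0, -1, 0, 0, 1, 0, 0, 0, -1, 0, 0, 0.8, 0, 0, 0, -1, 0, 0, 0.5, 0, 0, 0, -1, 0, 0, 0.3, 0, 0, 0, -1, 0, 0, 0, 0, 0, 0, -1, 0, 0, 0, 0, 0, 0, -1]
  grip_force: 35

```text
time: 2.78
position: [0.4941, -0.2475, 0.0183]
tool_rot: [0.978, 0.21, 0.0, 0.001]
ft_force: [0.5, 0.9, -0.5]
grip_width: 0.0871
grip_force: 0.0
```

```bash
python3 - <<'E'
from h import *
o=robot.get_obs(); i=robot.camera('wrist'); j=robot.camera('scene')
cv2.imwrite('pics/w2.png',np.hstack([cv2.resize(i,(400,300)),cv2.resize(j[260:335,120:220],(400,300),interpolation=3)]))
E
```

```text
(no output)
```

View pics/w2.png

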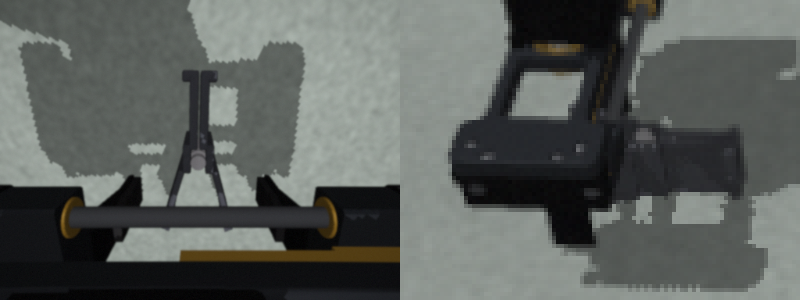

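The clip is centred between the fingers (pivot at (198,161), fingers at 130 and 265). Closing.

jog_arm:
  motion: [0, 0, 0, 0, 0, 0, 1, 0, 0, 0, 0, 0, 0, 1, 0, 0, 0, 0, 0, 0, 1, 0, 0, 0, 0, 0, 0, 1, 0, 0, 0, 0, 0, 0, 1, 0, 0, 0, 0, 0, 0, 1, 0, 0, 0, 0, 0, 0, 1, 0, 0, 0, 0, 0, 0, 1]
  grip_force: 35

```text
time: 3.88
position: [0.4937, -0.2469, 0.0176]
tool_rot: [0.978, 0.21, 0.0, 0.0]
ft_force: [-1.5, -0.0, 0.7]
grip_width: 0.0189
grip_force: 35.0
```

```bash
python3 - <<'E'
from h import *
o=robot.get_obs(); i=robot.camera('wrist'); cv2.imwrite('pics/w3.png',i[60:310,130:380]); print(o['grip_width'])
E
```

```text
0.01887629304020763
```

View pics/w3.png

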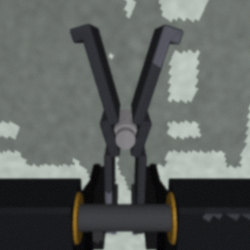

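Both jaws are wide open (grip width 19 mm) and symmetric about the pivot at crop (125,137). Lifting, then measuring the tips and the board.

jog_arm:
  motion: [0, 0, -0.2, 0, 0, 0, 1, 0, 0, -0.5, 0, 0, 0, 1, 0, 0, -0.8, 0, 0, 0, 1, 0, 0, -0.8, 0, 0, 0, 1, 0, 0, -0.8, 0, 0, 0, 1, 0, 0, -0.8, 0, 0, 0, 1, 0, 0, -0.5, 0, 0, 0, 1, 0, 0, -0.2, 0, 0, 0, 1, 0, 0, 0, 0, 0, 0, 1, 0, 0, 0, 0, 0, 0, 1]

```text
time: 5.18
position: [0.4931, -0.2463, 0.2006]
tool_rot: [0.978, 0.211, -0.001, -0.001]
ft_force: [0.0, -0.2, -2.1]
grip_width: 0.0194
grip_force: 35.0
```

```bash
python3 - <<'E'
from h import *
o=robot.get_obs(); print(o['position'],o['grip_width'])
C=cal('wrist',o); R=Ro.from_quat(o['tool_rot']).as_matrix(); p0=o['position']
for uv in [(97+130,27+60),(152+130,27+60),(72+130,33+60),(180+130,33+60),(125+130,137+60)]:
    p=onz(C,uv,p0[2]+.0224); print('tool',(R.T@(p-p0)).round(4))
t=robot.camera('top'); CT=cal('top')
cv2.imwrite('pics/top2.png',t)
w=cv2.inRange(cv2.cvtColor(t[85:185,190:225],cv2.COLOR_BGR2HSV),(0,0,120),(180,45,255))
ys,xs=np.where(w); xs=xs+190; ys=ys+85
print(len(xs)); 
for r in range(ys.min(),ys.max()+1,6): k=xs[ys==r]; print(r,k.min() if len(k) else 0,k.max() if len(k) else 0)
s=robot.camera('scene'); cv2.imwrite('pics/b.png',np.hstack([cv2.resize(s[165:245,265:345],(400,400),interpolation=3),cv2.resize(t[85:185,155:255],(400,400),interpolation=3)]))
E
```

```text
[ 0.49309052 -0.24631658  0.20057056] 0.019350926619404477
tool [ 0.0855 -0.011  -0.0225]
tool [ 0.0855  0.0113 -0.0225]
tool [ 0.0832 -0.0213 -0.0224]
tool [ 0.0832  0.0227 -0.0225]
tool [ 0.0387  0.0003 -0.0224]
1125
85 190 224
91 190 224
97 190 224
103 190 224
109 190 210
115 190 210
121 190 209
127 190 208
133 190 208
139 205 207
145 205 207
151 204 206
157 204 205
163 204 205
169 0 0
175 208 224
181 203 224
```

View pics/b.png

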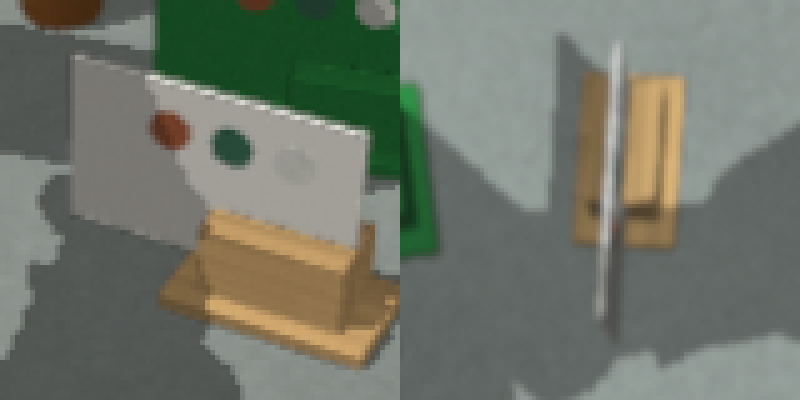

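Free edge: scene top corner (279.6,176), bottom corner (279.6,207.6); top view (205,164). Far end: top view (209.2,95.5), scene (338.4,191.4).

```bash
python3 - <<'E'
from h import *
T=cal('top');S=cal('scene')
def tri(a,b):
    o1,v1=ray(T,a);o2,v2=ray(S,b); A=np.stack([v1,-v2],1); k=np.linalg.lstsq(A,o2-o1,rcond=None)[0]
    p,q=o1+k[0]*v1,o2+k[1]*v2; return ((p+q)/2).round(4),np.linalg.norm(p-q).round(4)
a=onz(T,(205,163.75),.125);b=onz(T,(209.2,95.5),.125); print(a,b,np.linalg.norm(a-b),np.degrees(np.arctan2(*(b-a)[1::-1])))
print(tri((205,163.75),(279.6,176)),tri((209.2,95.5),(338.4,191.4)))
a=onz(S,(279.6,176),.125);b=onz(S,(338.4,191.4),.125);c=onz(S,(279.6,207.6),.02);print(a,b,c,np.degrees(np.arctan2(*(b-a)[1::-1])))
E
```

```text
[0.57235835 0.1793212  0.125     ] [0.74102637 0.17286903 0.125     ] 0.16879138697902732 -2.190705426317583
(array([0.5727, 0.1795, 0.1229]), np.float64(0.0001)) (array([0.741 , 0.1728, 0.1245]), np.float64(0.0004))
[0.57404178 0.17643995 0.125     ] [0.74103015 0.17189458 0.125     ] [0.57482643 0.17656074 0.02      ] -1.559190190717944
```

jog_arm:
  motion: [0.1, -0.5, 0, 0, 0, 0, 1, 0.25, -1, 0, 0, 0, 0, 1, 0.25, -1, 0, 0, 0, 0, 1, 0.25, -1, 0, 0, 0, 0, 1, 0.25, -1, 0, 0, 0, 0, 1, 0.25, -1, 0, 0, 0, 0, 1, 0.25, -1, 0, 0, 0, 0, 1, 0.25, -1, 0, 0, 0, 0, 1, 0.25, -1, 0, 0, 0, 0, 1, 0.25, -1, 0, 0, 0, 0, 1, 0.25, -0.7, 0, 0, 0, 0, 1, 0.15, -0.3, 0, 0, 0, 0, 1]

```text
time: 6.78
position: [0.4193, 0.183, 0.2014]
tool_rot: [0.977, 0.212, -0.001, -0.0]
ft_force: [-0.0, 0.1, -1.2]
grip_width: 0.019
grip_force: 35.0
```

jog_arm:
  motion: [0, 0, 0, 0, 0, 0.6, 1, 0, 0, 0, 0, 0, 0.9, 1, 0, 0, 0, 0, 0, 1, 1, 0, 0, 0, 0, 0, 1, 1, 0, 0, 0, 0, 0, 1, 1, 0, 0, 0, 0, 0, 1, 1, 0, 0, 0, 0, 0, 0.7, 1, 0, 0, 0, 0, 0, 0.4, 1, 0, 0, 0, 0, 0, 0, 1, 0, 0, 0, 0, 0, 0, 1]

```text
time: 8.02
position: [0.421, 0.1812, 0.2015]
tool_rot: [1.0, -0.018, -0.0, 0.0]
ft_force: [-0.2, -0.2, -0.6]
grip_width: 0.0185
grip_force: 35.0
```

```bash
python3 - <<'E'
from h import *
o=robot.get_obs(); i=robot.camera('wrist'); cv2.imwrite('pics/w4.png',i); print(o['position'],Ro.from_quat(o['tool_rot']).as_matrix().round(3)); C=cal('wrist',o)
print(proj(C,[[.573,.178,.125],[.741,.172,.125]]))
E
```

```text
[0.42100179 0.1811736  0.20151451] [[ 0.999 -0.036 -0.   ]
 [-0.036 -0.999 -0.   ]
 [-0.     0.    -1.   ]]
[[ 251.11256224  -13.83444489]
 [ 249.68031359 -433.58800936]]
```

View pics/w4.png

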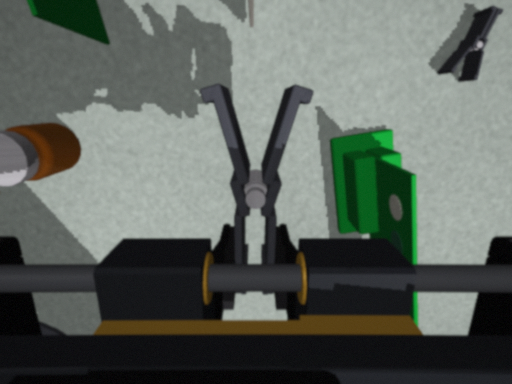

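The green board lies right of the fingers (413,310), below body height. The white board's lower free edge shows at about (251,24) and the open jaw tips at (218,88) and (295,88). Descending and advancing partway.

jog_arm:
  motion: [0, 0, 0.5, 0, 0, 0, 1, 0, 0, 0.8, 0, 0, 0, 1, 0, 0, 0.8, 0, 0, 0, 1, 0, 0, 0.5, 0, 0, 0, 1, 0, 0, 0.2, 0, 0, 0, 1, 0.4, 0, 0, 0, 0, 0, 1, 0.4, 0, 0, 0, 0, 0, 1, 0, 0, 0, 0, 0, 0, 1, 0, 0, 0, 0, 0, 0, 1]

```text
time: 9.2
position: [0.4531, 0.18, 0.09]
tool_rot: [1.0, -0.018, 0.0, -0.0]
ft_force: [-1.3, 0.4, -1.1]
grip_width: 0.0192
grip_force: 35.0
```

```bash
python3 - <<'E'
from h import *
o=robot.get_obs(); i=robot.camera('wrist'); j=robot.camera('top');C=cal('wrist',o)
print(o['position'],proj(C,[[.573,.178,.125],[.573,.178,.02],[.573,.178,.072]]))
cv2.imwrite('pics/w5.png',np.hstack([cv2.resize(i[0:200,156:356],(400,400),interpolation=3),cv2.resize(j[85:245,145:305],(400,400),interpolation=3)]))
E
```

```text
[0.45307451 0.18002057 0.08995893] [[247.50850709 -25.71017245]
 [251.10845331  38.71335514]
 [249.93188151  17.66965924]]
```

View pics/w5.png

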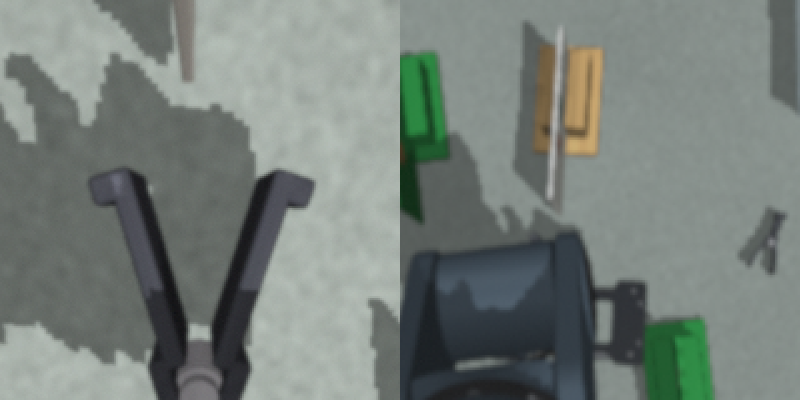

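Edge bottom is at crop (187,80), matching the prediction to about 1 mm. The jaw tips at (128,170) and (277,172) sit about 3 mm too far right. Shifting, lowering 8 mm and advancing 54 mm slowly.

jog_arm:
  motion: [0, -0.07, 0.2, 0, 0, 0, 1, 0.2, 0, 0, 0, 0, 0, 1, 0.2, 0, 0, 0, 0, 0, 1, 0.2, 0, 0, 0, 0, 0, 1, 0.2, 0, 0, 0, 0, 0, 1, 0.2, 0, 0, 0, 0, 0, 1, 0.2, 0, 0, 0, 0, 0, 1, 0.15, 0, 0, 0, 0, 0, 1, 0, 0, 0, 0, 0, 0, 1, 0, 0, 0, 0, 0, 0, 1]

```text
time: 10.55
position: [0.5066, 0.1809, 0.0815]
tool_rot: [1.0, -0.018, -0.0, 0.0]
ft_force: [0.3, -0.0, 0.6]
grip_width: 0.0191
grip_force: 35.0
```

```bash
python3 - <<'E'
from h import *
i=robot.camera('wrist'); s=robot.camera('scene')
cv2.imwrite('pics/w6.png',np.hstack([cv2.resize(i[0:200,156:356],(400,400),interpolation=3),cv2.resize(s[155:235,235:315],(400,400),interpolation=3)]))
o=robot.get_obs(); print(o['position'],o['ft_force'],o['grip_width'])
E
```

```text
[0.50662175 0.18092122 0.0815066 ] [ 0.12964847  0.26513695 -1.2978457 ] 0.018894168287227432
```

View pics/w6.png

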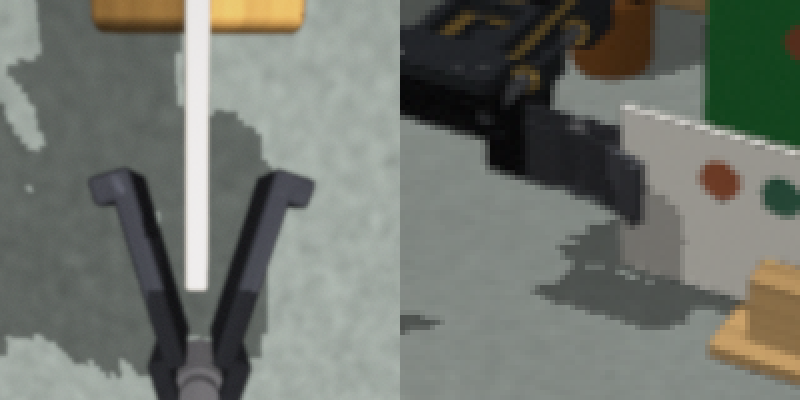

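The board stands between the jaws, its top free end at crop (196,290); tips at (128,170) and (277,172). Checking the depth numerically.

```bash
python3 - <<'E'
from h import *
o=robot.get_obs(); C=cal('wrist',o)
e=onz(C,(156+196,)and(156+98,145),.125); f=onz(C,(156+98,15),.125); zt=o['position'][2]+.0224
l=onz(C,(156+64,86),zt); r=onz(C,(156+138.5,86),zt); x=(f-e)/np.linalg.norm(f-e); n=np.array([-x[1],x[0],0])
print(e,np.degrees(np.arctan2(x[1],x[0]))); 
for t in(l,r): print('depth,lateral',(t-e)@x,(t-e)@n)
E
```

```text
[0.57157076 0.17880112 0.125     ] -2.101413817875779
depth,lateral 0.02087616516432673 0.013810262160688829
depth,lateral 0.020884892829166075 -0.01636049640939716
```

Depth is 21 mm and the jaws sit 13.8 and 16.4 mm either side of the mid-plane, with tip height about 84 mm. All of this is inside the limits, so I'm handing in.

```bash
python3 -c "
from rig import robot
print(robot.hand_in())"
```

```text
the job is handed in; nothing more can be done
None
```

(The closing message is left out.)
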